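# Roll the sample tube onto the scan line and press the read key

## Task

On the barcode reading tray, roll the purple-capped tube sideways with a fingertip until it rests centred along the red line, its whole length over the line; never pick it up. Then press the green key on the white console all the way down and let it spring back. Leave the green-capped tube and everything else where it is.

Things in the scene. Friction and masses are not known exactly. Their poses are not given: they have to be found in the camera images.
- purple_tube: the tube to roll: cream, purple cap flush with the body, black barcode on one side; a plain cylinder, 30 mm across, 110 mm long, 40 to 85 g, lying on the tray 85 to 120 mm to one side of the red line, within 0.1 rad of parallel. Origin at its centre, on its axis, 15 mm above the mat; x along the tube to the cap, z to the barcode (up at start, turns as it rolls). Smooth plastic, friction about 0.55; coasts little
- green_tube: the same kind of tube with a green cap, lying on the other side of the red line; leave it. Origin at its centre, x along the tube
- tray: fixed reading tray: light grey mat, 250 mm in x, 350 mm in y, flat top 12 mm above the table, rims 6 mm higher at y = -172 and 172 mm. Origin at table height under the mat's centre. The red line, 10 mm wide, 220 mm long, runs along the tray's x axis (y = 0), centred. A white reader head, 62 mm tall, 120 mm wide, stands at the far end, x = 126 to 186 mm
- read_key_top (a point): centre of the top face of the round green key (32 mm across, 57 mm above the table) in a 48 mm black collar on a white console 100 x 90 mm and 35 mm tall; the key is pressed straight down, 6 mm to the stop, about 4 N, and springs back
- read_key (a joint): travel of the green key, m: 0 released, 0.006 fully down
- rack: grey tube rack with five standing tubes, one loose piece, 160 x 50 mm and 94 mm tall, left of the tray; origin under its centre
- reagent: white reagent bottle with blue cap, 64 mm across, 150 mm tall; origin under its centre
- specimen: clear specimen jar with yellow lid, 60 mm across, 70 mm tall; origin under its centre
- marker: black marker with blue end, 134 mm long, 14 mm thick, lying on the table; origin on its underside
- tip_box: blue pipette-tip box with clear lid, 70 x 100 mm, 61 mm tall, left of the robot; origin under its centre
- stain_jar: amber jar with black lid, 50 mm across, 80 mm tall, beyond the tray; origin under its centre
Things that resemble listed ones, but are neither listed nor needed, are in the scene too. What is shaped like the purple_tube but brown or orange is not meant.

How it is judged:
By the outcome, as a careful person would: the job done as asked, in the order asked, and still so for the second after the job is handed in, with the robot touching nothing.
It also fails if it takes over 64 s, if anything falls off the work surface, if the arm or the gripper's body presses on something with over 40 N, if the wrist force passes 120 N, or if a joint passes its speed limit or range.

## Robot

A 6-joint arm with a two-finger parallel gripper is mounted at the origin on the work surface. World frame = base frame: x ahead of the robot, y to its left, z up, the work surface at z = 0. Lengths are in m, angles in rad, forces in N, time in s.
With the tool pointing down it reaches from about 0.35 to 0.85 m from the base axis. Payload 8.1 kg.
Tool frame: the origin (TCP) lies midway between the tips of the shut fingers; the grasp point (between the pads) lies 19 mm behind it; x points along the fingers, y is the direction in which the jaws open and shut, and the axes are right-handed (so a half turn about x gives the same grasp; the last joint's range is limited). The gripper opens to 85 mm and grips with 20 to 120 N. Pads are 22 mm wide; open, the fingers measure 114 mm over their backs; the gripper's body (76 mm by 85 mm) begins 54 mm behind the grasp point. The pads swing forward as they close: fully open they stand 13 mm farther back than shut.
Start: joints at [-1.263, 0.13, 1.488, -0, 1.523, -0.085], TCP at [0.23, -0.554, 0.231] pointing down, gripper open.
Joint ranges: [-2.96, 2.96], [-0.89, 2.26], [0.02, 2.5], [-1.34, 4.48], [0, 2.73], [-2.66, 2.66]. Speed limits (rad/s): [2.39, 2.39, 2.79, 3.14, 3.14, 3.14].

## Interface

Orientations are given as [roll, pitch, yaw] about the fixed x, y, z axes, in that order (R = Rz(yaw) Ry(pitch) Rx(roll)).
In Python, from plant import ctrl gives the robot as it stands.
- The arm moves only by the tool servo_tool, never from a script. Its arguments are lists of equal length, an entry for each row: "translation": the shift along the tool's x, y, z in m, a list of three; "twist": the turn about the tool's x in degrees; "claw": the closure, from 0 (fully open) to 1 (shut). In form: {"translation": [[x, y, z], ...], "twist": [twist, ...], "claw": [claw, ...]}. A call has 1 to 20 rows; each row is the pose to reach, as a shift and turn from the pose measured when the call began, along the tool's axes at that moment; what a row does not reach only later rows make up. A row lasts 1/8 s, in which the tool goes at most 62.5 mm and 10.7 degrees, less where a joint would pass 70% of its speed; a pose out of reach is approached as far as the arm can. A call with a gripper value outside its range is refused whole. The fingers move at their own pace and stop on an object; "grip_force" is the grip in N (left out, the last holds). Time passes only in rows, so rows that repeat a pose let the fingers close. It gives the time, the measured TCP pose, the force and the opening at its end, in the units of the state.
- ctrl.sense(): the state, without advancing time (a new reading comes with each control period).
- ctrl.grab_frame(name): name is "side" or "top"; returns a dict with "img" (420x560x3 uint8, blue, green, red), "fx", "fy", "cx", "cy" (pixels), "dist" ([k1, k2, p1, p2, k3] as OpenCV has them; the pictures are not rectified), "R" (3x3) and "t" (3): a world point X has camera coordinates R X + t. Camera axes: x right, y down, z forward; pixel columns grow to the right and rows downward; lengths in m; the calibration is good to about 2 mm. A picture is of the moment at which its call begins. There is no depth.
- ctrl.close_job(): hands the job in, once; it reports no verdict.
Trained networks look in a picture, given as the dict that the camera call returned (one of the last four; its "shot" number tells which), for a name from the list of things; names that differ only in an ending like _2 or _b are one class to them, and where a whole thing is asked for, a point or a joint stands for the part that bears it (a point fixed in the world has none). Each returns a list of dicts, best first, with "score" (0 to 1); they miss things now and then, are a little off and sometimes report something else, mostly with a low value. They report only what shows in the picture. A call takes as long as a camera call. They do not tell look-alikes from the thing itself.
- ctrl.find_in(name, picture): "rect" ([left, top, width, height] in pixels, round what is visible of it).
- ctrl.silhouettes(name, picture): "region" (420x560 bool, what is visible of it) and "rect" ([left, top, width, height] in pixels, round what is visible of it).
The state is a dict: "clock": time; "joints": joint angles; "joint_vel": joint speeds; "joint_efforts": joint torques, N m; "position": TCP position; "tool_rot": TCP orientation; "contact_force": force on the tool from outside, world axes, zero at the start; "wrist_torque": the same for the moment, N m; "grip_width": finger opening in m.
Only numpy, scipy, OpenCV 4.12 (cv2) and the standard library are available. Lean on these libraries where they do the work, as an engineer would, in place of code of your own. Each camera call takes 0.05 s, during which the arm holds its last target. There are 200 camera calls.

## Working session

There is one attempt and no reset: what is moved stays moved. The work goes in short steps, Python scripts to look and compute and a tool call to move; the robot and the scene stay as the last step left them, time stands still between calls to the robot, and variables do not carry over. Pictures are saved under pics/ and viewed, on a budget of 10 in all, crops included, one or two more only if the job needs it, and the job is handed in when it is done.

Besides the shell and the picture viewer there is one more tool, called after "Emit:" as name(argument=value, ...), one argument or row to a line, values as JSON. servo_tool: Moves the arm, as the interface text tells. Its arguments: {"type":"object","properties":{"translation":{"type":"array","items":{"type":"array","items":{"type":"number"}}},"twist":{"type":"array","items":{"type":"number"}},"claw":{"type":"array","items":{"type":"number"}},"grip_force":{"type":"number"}},"required":["translation","twist","claw"]}

```bash
mkdir -p pics
cat > h.py <<'E'
import numpy as np, cv2
from plant import ctrl
def K(f): return np.array([[f["fx"],0,f["cx"]],[0,f["fy"],f["cy"]],[0,0,1.]])
def ray(f,uv,z):
    p=cv2.undistortPoints(np.array(uv,float).reshape(-1,1,2),K(f),np.array(f["dist"],float)).reshape(-1,2)
    R=np.array(f["R"]);c=-R.T@np.array(f["t"])
    d=np.c_[p,np.ones(len(p))]@R
    return c+d*((z-c[2])/d[:,2])[:,None]
def proj(f,X):
    return cv2.projectPoints(np.array(X,float).reshape(-1,1,3),cv2.Rodrigues(np.array(f["R"]))[0],np.array(f["t"],float),K(f),np.array(f["dist"],float))[0].reshape(-1,2)
E
python3 - <<'E'
from h import *
s=ctrl.sense();print(s)
for n in("top","side"):
    f=ctrl.grab_frame(n);cv2.imwrite(f"pics/{n}0.png",f["img"])
    print(n,-np.array(f["R"]).T@np.array(f["t"]))
    for o in("purple_tube","green_tube","tray","read_key_top","rack"):
        print(o,[(r["rect"],round(r["score"],2)) for r in ctrl.find_in(o,f)][:4])
E
```

```text
{'clock': 0.0, 'joints': array([-1.26338401e+00,  1.31201633e-01,  1.48930178e+00, -1.48398392e-05,
        1.52302439e+00, -8.53974383e-02]), 'joint_vel': array([ 0.00051662,  0.000335  ,  0.00039993,  0.00078059, -0.00143155,
       -0.00189659]), 'joint_efforts': array([ 3.55778420e-04, -5.69394922e+01, -5.00560427e+01, -4.11240180e-04,
        1.47759280e-02, -1.39430313e-06]), 'position': array([ 0.22951464, -0.55374777,  0.23020793]), 'tool_rot': array([-1.64853479,  1.56886112,  1.88586834]), 'contact_force': array([-0.08660748,  0.25735931, -0.92475649]), 'wrist_torque': array([ 0.00417728, -0.06230111, -0.06328005]), 'grip_width': 0.08591692714773028}
top [0.31640297 0.02888129 1.18767025]
purple_tube [([220.4, 210.9, 17.3, 49.5], 0.92), ([154.7, 127.2, 37.6, 36.6], 0.91), ([285.6, 99.6, 28.7, 37.6], 0.72), ([397.4, 143.1, 25.2, 31.3], 0.61)]
green_tube [([293.6, 195.6, 13.7, 43.3], 0.94)]
tray [([192.7, 142.6, 154.0, 142.5], 0.56)]
read_key_top [([428.9, 217.6, 9.0, 14.2], 0.48)]
rack [([119.4, 232.3, 27.9, 67.7], 0.89), ([429.2, 217.3, 11.7, 12.5], 0.18)]
side [0.03504642 0.72606034 0.83327403]
purple_tube [([220.2, 173.2, 39.1, 13.5], 0.83), ([256.0, 252.3, 46.3, 23.1], 0.71), ([138.1, 245.3, 47.6, 16.6], 0.57)]
green_tube [([289.9, 207.9, 42.9, 17.6], 0.65)]
tray [([205.5, 188.0, 162.7, 126.0], 0.66)]
read_key_top []
rack []
```

View pics/top0.png

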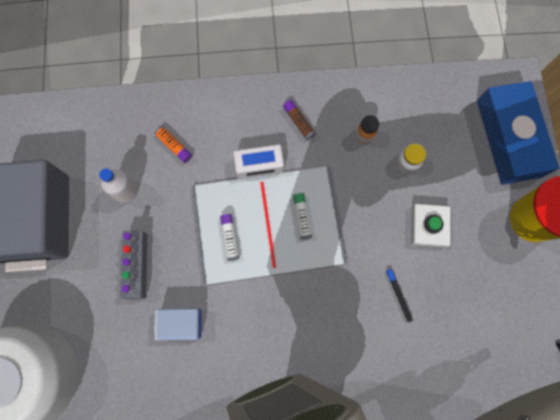

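View pics/side0.png

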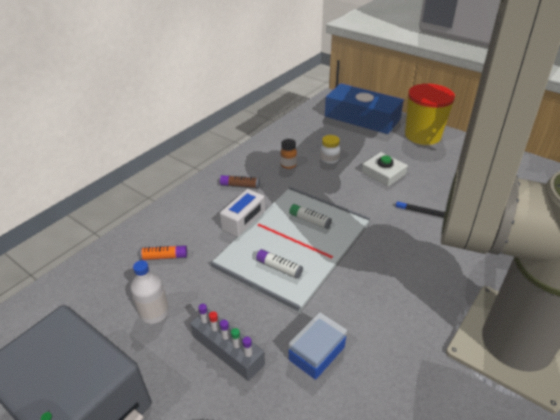

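The top view shows the purple tube at about (230,236), left of the red line, which runs (262,183) to (273,266). The green tube is at (302,215) and the green key at (434,224). The orange and brown tubes are decoys.

```bash
cat >> h.py <<'E'
def axis(P):
    m=P.mean(0);w,v=np.linalg.eigh(np.cov((P-m).T));d=v[:,-1];d=d*np.sign(d[0])
    q=(P-m)@d;c=m+d*(q.max()+q.min())/2
    return c,np.arctan2(d[1],d[0]),np.ptp(q),np.ptp((P-m)@[-d[1],d[0]])
def line(f):
    b,g,r=[f["img"][...,i].astype(int) for i in range(3)]
    m=(r-g>70)&(r-b>70);m[:,:240]=0;m[:,300:]=0;m[:150]=0;m[290:]=0
    y,x=np.nonzero(m);return axis(ray(f,np.c_[x,y],.012)[:,:2])
def tube(f,n,near):
    best=[r for r in ctrl.silhouettes(n,f) if np.hypot(*(np.array(r["rect"][:2])+np.array(r["rect"][2:])/2-near))<60]
    y,x=np.nonzero(best[0]["region"]);return axis(ray(f,np.c_[x,y],.027)[:,:2])
E
python3 - <<'E'
from h import *
f=ctrl.grab_frame("top")
print("line",line(f));print("purple",tube(f,"purple_tube",(230,236)));print("green",tube(f,"green_tube",(302,216)))
c,a,_,_=line(f);n=np.array([-np.sin(a),np.cos(a)])
print("off",(tube(f,"purple_tube",(230,236))[0]-c)@n,(tube(f,"purple_tube",(230,236))[0]-c)@[np.cos(a),np.sin(a)])
h=cv2.cvtColor(f["img"],cv2.COLOR_BGR2HSV)
m=cv2.inRange(h,(40,90,30),(85,255,255))
for n,s in(("key",(slice(205,245),slice(412,452))),):
    y,x=np.nonzero(m[s]);uv=[x.mean()+s[1].start,y.mean()+s[0].start];print(n,len(x),uv,ray(f,uv,.057))
g=ctrl.grab_frame("side");h=cv2.cvtColor(g["img"],cv2.COLOR_BGR2HSV);m=cv2.inRange(h,(40,90,30),(85,255,255))
y,x=np.nonzero(m[145:185,365:410]);uv=[x.mean()+365,y.mean()+145];print(len(x),uv,ray(g,uv,.055))
# side: red line and purple tube
r=[r for r in ctrl.silhouettes("purple_tube",g) if abs(r["rect"][0]-256)<15]
if r:
    y,x=np.nonzero(r[0]["region"]);print("purple side",axis(ray(g,np.c_[x,y],.027)[:,:2]),axis(ray(g,np.c_[x,y],.02)[:,:2])[0])
b,gg,rr=[g["img"][...,i].astype(int) for i in range(3)]
mm=(rr-gg>70)&(rr-b>70);mm[:215]=0;mm[265:]=0;mm[:,:250]=0;mm[:,340:]=0
y,x=np.nonzero(mm);print("line side",axis(ray(g,np.c_[x,y],.012)[:,:2]))
from scipy.spatial.transform import Rotation as Ro
s=ctrl.sense();print(Ro.from_euler("xyz",s["tool_rot"]).as_matrix().round(3))
E
```

```text
line (array([0.53990524, 0.03401248]), np.float64(0.06895741206477368), np.float64(0.21468765002959966), np.float64(0.009097910482377482))
purple (array([0.51207846, 0.13091456]), np.float64(0.11053023211832234), np.float64(0.11636612749535684), np.float64(0.03012042511167413))
green (array([ 0.55080976, -0.05003475]), np.float64(0.08611258861781267), np.float64(0.11552432260578209), np.float64(0.03200056525961352))
off 0.09858913059226995 -0.021083820382330164
key 158 [np.float64(434.5253164556962), np.float64(222.72151898734177)] [[ 0.50093871 -0.36574781  0.057     ]]
68 [np.float64(385.72058823529414), np.float64(159.51470588235293)] [[ 0.49963315 -0.36400281  0.055     ]]
purple side (array([0.51444459, 0.12643532]), np.float64(0.08125388811788124), np.float64(0.12430241765816005), np.float64(0.03874379910641022)) [0.51860668 0.12122943]
line side (array([0.54268868, 0.0308559 ]), np.float64(0.06735707667483697), np.float64(0.21519928967029817), np.float64(0.008768718297132412))
[[-0.     0.383 -0.924]
 [ 0.    -0.924 -0.383]
 [-1.    -0.     0.   ]]
```

Emit:
servo_tool(
  translation=[
    [0.05,-0.565,-0.536],
    [0.05,-0.565,-0.536],
    [0.05,-0.565,-0.536],
    [0.05,-0.565,-0.536],
    [0.05,-0.565,-0.536],
    [0.05,-0.565,-0.536],
    [0.05,-0.565,-0.536],
    [0.05,-0.565,-0.536],
    [0.05,-0.565,-0.536],
    [0.05,-0.565,-0.536],
    [0.05,-0.565,-0.536],
    [0.05,-0.565,-0.536],
    [0.05,-0.565,-0.536],
    [0.05,-0.565,-0.536],
    [0.05,-0.565,-0.536],
    [0.05,-0.565,-0.536],
    [0.05,-0.565,-0.536],
    [0.05,-0.565,-0.536],
  ],
  twist=[-71.4,-71.4,-71.4,-71.4,-71.4,-71.4,-71.4,-71.4,-71.4,-71.4,-71.4,-71.4,-71.4,-71.4,-71.4,-71.4,-71.4,-71.4],
  claw=[0.4,0.4,0.4,0.4,0.4,0.4,0.4,0.4,0.4,0.4,0.4,0.4,0.4,0.4,0.4,0.4,0.4,0.4],
)

```text
clock: 3.2
position: [0.5087, 0.1723, 0.1815]
tool_rot: [1.68, 1.57, 0.176]
contact_force: [-0.1, 0.4, 0.8]
grip_width: 0.0512
```

Emit:
servo_tool(
  translation=[
    [0.05,0,0],
    [0.1,0,0],
    [0.13,0,0],
    [0.148,0,0],
    [0.158,0,0],
    [0.165,0,0],
    [0.165,0,0],
  ],
  twist=[0,0,0,0,0,0,0],
  claw=[0.4,0.4,0.4,0.4,0.4,0.4,0.4],
)

```text
clock: 4.08
position: [0.5092, 0.1724, 0.017]
tool_rot: [1.699, 1.57, 0.195]
contact_force: [0.2, -0.3, 0.5]
grip_width: 0.0512
```

Run:
```python
from h import *
f=ctrl.grab_frame("top");g=ctrl.grab_frame("side");s=ctrl.sense();print(s["position"],s["contact_force"])
a=cv2.resize(f["img"][160:290,180:320],None,fx=2.8,fy=2.8);b=cv2.resize(g["img"][190:320,200:340],None,fx=2.8,fy=2.8)
cv2.imwrite("pics/d1.png",np.hstack([a,b]))
try: print(tube(f,"purple_tube",(230,236)))
except Exception as e: print(e)
```

```text
[0.50952284 0.17248696 0.01748464] [-0.05494106  0.1814535  -0.772917  ]
(array([0.54240516, 0.12356165]), np.float64(0.15358720073134605), np.float64(0.05088948273550484), np.float64(0.008489606743280236))
```

View pics/d1.png

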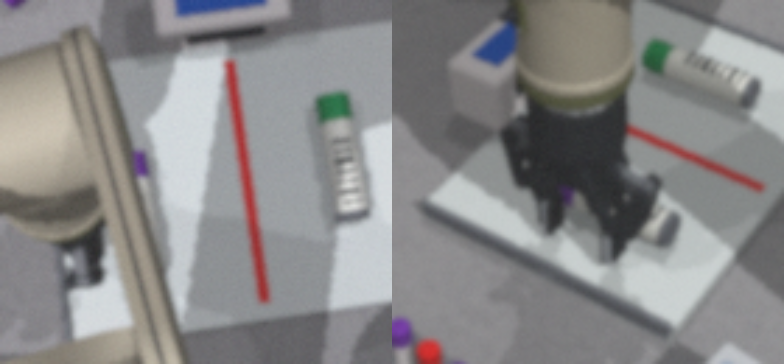

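The fingers are down behind the tube and clear of it. I'll push it most of the way, decelerating at the end.

Emit:
servo_tool(
  translation=[
    [0,0,0.008],
    [0,0,0.013],
    [0,0,0.018],
    [0,0,0.023],
    [0,0,0.028],
    [0,0,0.034],
    [0,0,0.04],
    [0,0,0.046],
    [0,0,0.052],
    [0,0,0.058],
    [0,0,0.064],
    [0,0,0.07],
    [0,0,0.075],
    [0,0,0.08],
    [0,0,0.084],
    [0,0,0.087],
    [0,0,0.09],
    [0,0,0.092],
    [0,0,0.093],
    [0,0,0.093],
  ],
  twist=[0,0,0,0,0,0,0,0,0,0,0,0,0,0,0,0,0,0,0,0],
  claw=[0.4,0.4,0.4,0.4,0.4,0.4,0.4,0.4,0.4,0.4,0.4,0.4,0.4,0.4,0.4,0.4,0.4,0.4,0.4,0.4],
)

```text
clock: 6.72
position: [0.5157, 0.0797, 0.0174]
tool_rot: [1.729, 1.569, 0.225]
contact_force: [-1.1, 1.0, -0.3]
grip_width: 0.051
```

Run:
```python
from h import *
f=ctrl.grab_frame("top");g=ctrl.grab_frame("side");s=ctrl.sense();print(s["position"],s["contact_force"])
a=cv2.resize(f["img"][160:290,180:320],None,fx=2.8,fy=2.8);b=cv2.resize(g["img"][190:320,200:340],None,fx=2.8,fy=2.8)
cv2.imwrite("pics/d2.png",np.hstack([a,b]))
try: print(tube(f,"purple_tube",(255,236)))
except Exception as e: print(e)
```

```text
[0.51572426 0.07974931 0.01744653] [-0.06906957 -0.14851964 -0.27869497]
(array([0.49820771, 0.04897838]), np.float64(-0.09558906214650614), np.float64(0.07137968359008284), np.float64(0.03202044771028262))
```

View pics/d2.png

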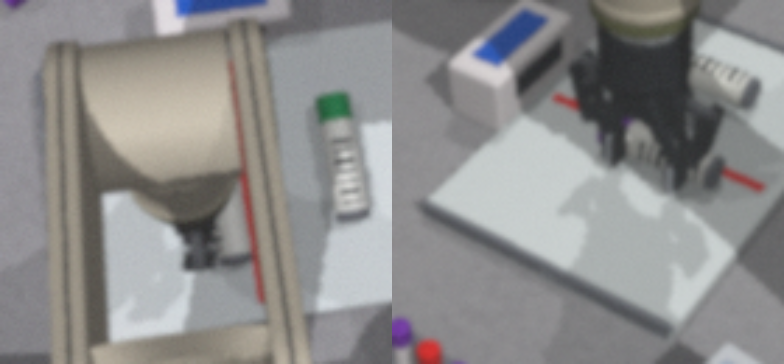

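The tube sits against the fingers, just short of the line. I'll clear the view and measure.

Emit:
servo_tool(
  translation=[
    [0,0,-0.015],
    [0,0,-0.03],
    [-0.05,0,-0.04],
    [-0.11,0,-0.06],
    [-0.16,0,-0.11],
    [-0.16,0,-0.17],
    [-0.16,0,-0.23],
    [-0.16,0,-0.26],
    [-0.16,0,-0.26],
    [-0.16,0,-0.26],
  ],
  twist=[0,0,0,0,0,0,0,0,0,0],
  claw=[0.4,0.4,0.4,0.4,0.4,0.4,0.4,0.4,0.4,0.4],
)

```text
clock: 8.12
position: [0.4975, 0.3392, 0.1772]
tool_rot: [1.316, 1.569, -0.186]
contact_force: [-0.4, -0.4, -0.3]
grip_width: 0.0512
```

```bash
cat > m.py <<'E'
from h import *
import sys
f=ctrl.grab_frame("top");g=ctrl.grab_frame("side");s=ctrl.sense();print(s["clock"],s["position"],s["contact_force"])
a=cv2.resize(f["img"][160:290,180:320],None,fx=2.8,fy=2.8);b=cv2.resize(g["img"][190:320,200:340],None,fx=2.8,fy=2.8)
cv2.imwrite(f"pics/{sys.argv[1]}.png",np.hstack([a,b]))
T=tube(f,"purple_tube",(255,230));print(T)
c=np.array([.541,.0330]);n=np.array([-.068,.998])
print("lat",(T[0]-c)@n,"along",(T[0]-c)@[.998,.068],"dyaw",T[1]-.068)
print("green",tube(f,"green_tube",(302,216))[:2])
def side_ends(L,yaw): pass
E
python3 m.py d3
```

```text
8.225 [0.49798259 0.33824851 0.17742686] [-0.3127543   0.5333957  -1.21720847]
(array([0.51908191, 0.05471654]), np.float64(0.0924056405353784), np.float64(0.11223201346459409), np.float64(0.02957701002049405))
lat 0.023163541026207792 along -0.020397533606937166 dyaw 0.0244056405353784
green (array([ 0.55043975, -0.05044437]), np.float64(0.08504642961900212))
```

View pics/d3.png

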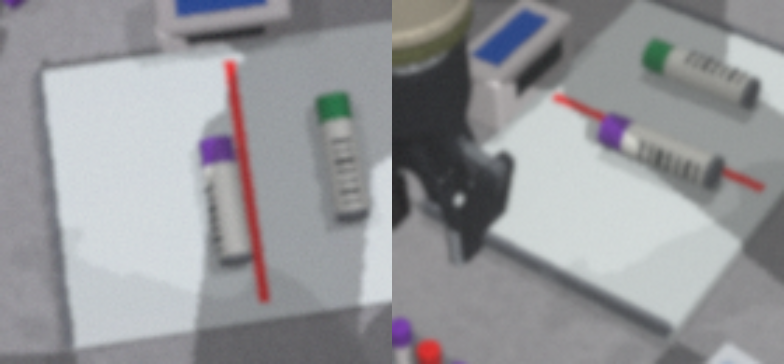

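```bash
cat > fit.py <<'E'
from h import *
from scipy.optimize import minimize
def fit(f,n,near):
    r=[r for r in ctrl.silhouettes(n,f) if np.hypot(*(np.array(r["rect"][:2])+np.array(r["rect"][2:])/2-near))<60][0]
    M=r["region"].astype(np.float32)
    t=np.linspace(0,2*np.pi,40)
    def poly(p):
        x,y,a=p;u=np.array([np.cos(a),np.sin(a),0]);v=np.array([-u[1],u[0],0])
        C=[np.array([x,y,.027])+e*.055*u+.015*(np.outer(np.cos(t),v)+np.outer(np.sin(t),[0,0,1])) for e in(-1,1)]
        return cv2.convexHull(proj(f,np.vstack(C)).astype(np.float32))
    S=8
    B=cv2.resize(M,None,fx=S,fy=S,interpolation=cv2.INTER_NEAREST)
    def cost(p):
        Z=np.zeros_like(B);cv2.fillConvexPoly(Z,np.round((poly(p)+.5)*S).astype(np.int32),1)
        return 1-np.minimum(Z,B).sum()/np.maximum(Z,B).sum()
    c,a,_,_=axis(ray(f,np.argwhere(M)[:,::-1],.027)[:,:2])
    s=minimize(cost,[*c,a],method="Nelder-Mead",options=dict(initial_simplex=[[c[0],c[1],a],[c[0]+.01,c[1],a],[c[0],c[1]+.01,a],[c[0],c[1],a+.08]],xatol=1e-4,fatol=1e-4))
    return s.x,1-s.fun
def report(pairs):
  for n,near in pairs:
    f=ctrl.grab_frame(n)
    x,i=fit(f,"purple_tube",near)
    if n=="top": c,a=line(f)[:2]
    else: c,a=np.array([.5427,.0309]),.0674
    print(n,x.round(4),"iou",round(float(i),3),"lat mm",1e3*((x[:2]-c)@[-np.sin(a),np.cos(a)]),"along",1e3*((x[:2]-c)@[np.cos(a),np.sin(a)]),"dyaw",x[2]-a,"line",c,a)
E
python3 -c "
from fit import *
report([('top',(258,230)),('side',(436/2.8-140+200+60,243))])"
```

```text
top [0.5192 0.0544 0.1087] iou 0.939 lat mm 21.60910149326056 along -19.43278391889376 dyaw 0.038643975718339746 line [0.54008027 0.0341831 ] 0.07007736615865712
side [0.5232 0.0495 0.0796] iou 0.922 lat mm 19.84817840454955 along -18.180646600005076 dyaw 0.012177311779586544 line [0.5427 0.0309] 0.0674
```

Emit:
servo_tool(
  translation=[
    [0,0,0.06],
    [0,0,0.12],
    [0,0,0.18],
    [0.04,0,0.22],
    [0.1,0,0.22],
    [0.135,0,0.22],
    [0.15,0,0.22],
    [0.16,0,0.22],
    [0.16,0,0.22],
    [0.16,0,0.22],
  ],
  twist=[1,1,1,1,1,1,1,1,1,1],
  claw=[0.4,0.4,0.4,0.4,0.4,0.4,0.4,0.4,0.4,0.4],
)

```text
clock: 9.78
position: [0.5144, 0.1194, 0.0192]
tool_rot: [1.699, 1.566, 0.178]
contact_force: [0.8, 0.3, -1.0]
grip_width: 0.0509
```

Emit:
servo_tool(
  translation=[
    [0.002,0,0.012],
    [0.002,0,0.024],
    [0.002,0,0.032],
    [0.002,0,0.037],
    [0.002,0,0.041],
    [0.002,0,0.044],
    [0.002,0,0.047],
    [0.002,0,0.049],
    [0.002,0,0.051],
    [0.002,0,0.053],
    [0.002,0,0.055],
    [0.002,0,0.056],
    [0.002,0,0.057],
    [0.002,0,0.058],
    [0.002,0,0.059],
    [0.002,0,0.059],
  ],
  twist=[0,0,0,0,0,0,0,0,0,0,0,0,0,0,0,0],
  claw=[0.4,0.4,0.4,0.4,0.4,0.4,0.4,0.4,0.4,0.4,0.4,0.4,0.4,0.4,0.4,0.4],
)

```text
clock: 11.78
position: [0.5174, 0.0604, 0.0171]
tool_rot: [1.698, 1.566, 0.176]
contact_force: [0.1, -0.6, -0.0]
grip_width: 0.0512
```

Emit:
servo_tool(
  translation=[
    [0,0,-0.015],
    [0,0,-0.03],
    [-0.05,0,-0.04],
    [-0.11,0,-0.06],
    [-0.16,0,-0.11],
    [-0.16,0,-0.17],
    [-0.16,0,-0.23],
    [-0.16,0,-0.28],
    [-0.16,0,-0.28],
    [-0.16,0,-0.28],
  ],
  twist=[0,0,0,0,0,0,0,0,0,0],
  claw=[0.4,0.4,0.4,0.4,0.4,0.4,0.4,0.4,0.4,0.4],
)

```text
clock: 13.02
position: [0.5021, 0.3405, 0.1769]
tool_rot: [1.539, 1.567, 0.019]
contact_force: [0.5, 0.4, 0.2]
grip_width: 0.0512
```

```bash
python3 m.py d4; python3 -c "
from fit import *
report([('top',(268,230)),('side',(285,238))])"
```

```text
13.125 [0.50276916 0.3393057  0.17712905] [-0.64374746 -0.36894287 -0.17132424]
top [0.5225 0.035  0.0945] iou 0.93 lat mm 2.1336047183200533 along -17.316248066837485 dyaw 0.025579895925661122 line [0.53990353 0.03403762] 0.06891782435617042
side [0.523  0.03   0.1147] iou 0.921 lat mm 0.3884977769911137 along -19.75650843501153 dyaw 0.047302134468793264 line [0.5427 0.0309] 0.0674Traceback (most recent call last):
  File "m.py", line 6, in <module>
    T=tube(f,"purple_tube",(255,230));print(T)
  File "h.py", line 21, in tube
    y,x=np.nonzero(best[0]["region"]);return axis(ray(f,np.c_[x,y],.027)[:,:2])
                   ~~~~^^^
IndexError: list index out of range
```

View pics/d4.png

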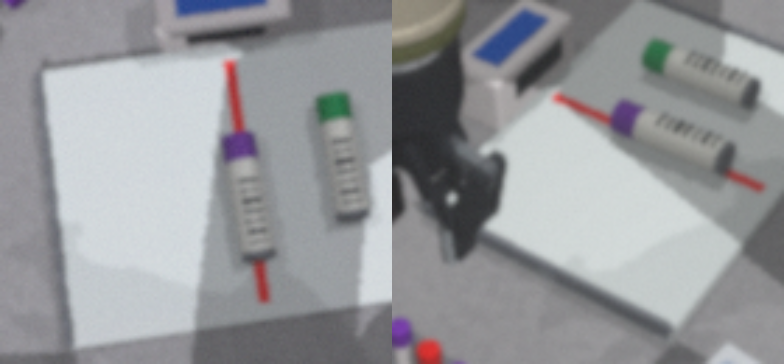

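The tube lies over the line, within about 2 mm and 0.03 rad, with line showing at both ends. Next is the key, with the fingers shut.

Emit:
servo_tool(
  translation=[
    [0,-0.039,0.703],
    [0,-0.039,0.703],
    [0,-0.039,0.703],
    [0,-0.039,0.703],
    [0,-0.039,0.703],
    [0,-0.039,0.703],
    [0,-0.039,0.703],
    [0,-0.039,0.703],
    [0,-0.039,0.703],
    [0,-0.039,0.703],
    [0,-0.039,0.703],
    [0,-0.039,0.703],
    [0,-0.039,0.703],
    [0,-0.039,0.703],
    [0,-0.039,0.703],
    [0,-0.039,0.703],
  ],
  twist=[0,0,0,0,0,0,0,0,0,0,0,0,0,0,0,0],
  claw=[1,1,1,1,1,1,1,1,1,1,1,1,1,1,1,1],
)

```text
clock: 15.38
position: [0.4982, -0.3638, 0.1771]
tool_rot: [1.664, 1.566, 0.143]
contact_force: [0.7, -0.3, 0.8]
grip_width: 0.0001
```

```bash
python3 -c "
from fit import *
s=ctrl.sense();print(s['clock'],s['position'],s['contact_force'],s['grip_width'])
report([('top',(268,230)),('side',(285,238))])"
```

```text
15.375 [ 0.49821366 -0.36380496  0.17707975] [ 0.67764016 -0.25077578  0.82376776] 0.00011841739896357615
top [0.5213 0.0347 0.1047] iou 0.933 lat mm 2.0576635145277025 along -17.521018087166002 dyaw 0.03518698040300021 line [0.53889088 0.03384361] 0.06949628658233285
side [0.5229 0.0298 0.1013] iou 0.944 lat mm 0.24130233859935427 along -19.86534541486867 dyaw 0.033910640876956305 line [0.5427 0.0309] 0.0674
```

Emit:
servo_tool(
  translation=[
    [0.05,0.002,0.001],
    [0.09,0.002,0.001],
    [0.108,0.002,0.001],
    [0.114,0.002,0.001],
    [0.117,0.002,0.001],
    [0.12,0.002,0.001],
    [0.122,0.002,0.001],
    [0.124,0.002,0.001],
    [0.124,0.002,0.001],
  ],
  twist=[0,0,0,0,0,0,0,0,0],
  claw=[1,1,1,1,1,1,1,1,1],
)

```text
clock: 16.7
position: [0.5012, -0.3659, 0.0536]
tool_rot: [1.467, 1.564, -0.055]
contact_force: [1.8, -1.4, 2.6]
grip_width: 0.0
```

Emit:
servo_tool(
  translation=[
    [0.001,0,0],
    [0.002,0,0],
    [0.003,0,0],
    [0.004,0,0],
    [0.005,0,0],
    [0.005,0,0],
  ],
  twist=[0,0,0,0,0,0],
  claw=[1,1,1,1,1,1],
)

```text
clock: 17.45
position: [0.5014, -0.366, 0.0508]
tool_rot: [1.423, 1.564, -0.1]
contact_force: [-7.5, 6.1, 19.6]
grip_width: -0.0004
```

The force rose to about 20 N with the tip held at z = 0.051, so the key is at its stop. Releasing now.

Emit:
servo_tool(
  translation=[
    [-0.01,0,0],
    [-0.04,0,0],
    [-0.09,0,0],
    [-0.13,0,0],
    [-0.13,0,-0.04],
    [-0.13,0,0.05],
    [-0.13,0,0.1],
    [-0.13,0,0.13],
    [-0.13,0,0.13],
    [-0.13,0,0.13],
  ],
  twist=[0,0,0,0,0,0,0,0,0,0],
  claw=[1,1,1,1,1,1,1,1,1,1],
)

```text
clock: 18.7
position: [0.5065, -0.4952, 0.1799]
tool_rot: [1.72, 1.565, 0.197]
contact_force: [-0.6, 0.2, 0.1]
grip_width: -0.0003
```

```bash
python3 -c "
from fit import *
s=ctrl.sense();print(s['clock'],s['position'],s['contact_force'])
report([('top',(268,230)),('side',(285,238))])
f=ctrl.grab_frame('top');g=ctrl.grab_frame('side')
print('green',tube(f,'green_tube',(302,216))[:2])
cv2.imwrite('pics/e.png',np.hstack([cv2.resize(f['img'][140:300,180:460],None,fx=1.4,fy=1.4),cv2.resize(g['img'][140:300,200:480],None,fx=1.4,fy=1.4)]))"
```

```text
18.7 [ 0.50654917 -0.49518096  0.17989906] [-0.57228377  0.18516475  0.12586432]
top [0.5206 0.0351 0.115 ] iou 0.909 lat mm 2.3420307413040957 along -19.202777630317065 dyaw 0.04486607039633966 line [0.53989835 0.03410008] 0.07011650539518814
side [0.5237 0.0297 0.1027] iou 0.931 lat mm 0.08748268110996049 along -19.057024945964283 dyaw 0.035298099289127485 line [0.5427 0.0309] 0.0674
green (array([ 0.55105314, -0.04951754]), np.float64(0.11523573333796197))
```

View pics/e.png

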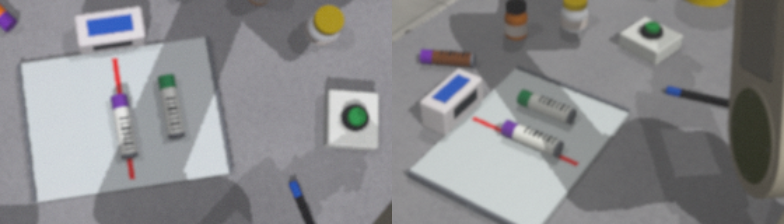

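The tube is on the line, the key is back up, and nothing else looks moved. Handing in.

```bash
python3 -c "
from plant import ctrl
print(ctrl.close_job())"
```

```text
the job is handed in; nothing more can be done
None
```

The purple-capped tube is on the red line, and the green key was then pressed to its stop and released. I handed the job in at about 19 s; no verdict is reported.

- **Rolling:** I pushed the tube sideways in two strokes with the tips of the half-open fingers, using both fingertips rather than one. It was never gripped or lifted.
- **Tube position:** The two cameras disagree slightly on how far the axis is off the line: about 2.3 mm from the top view and 0.1 mm from the side view. The tube is also still turned about 0.035–0.045 rad from the line, which I left uncorrected. The cap end is therefore about 2–5 mm off the line's centre, which at worst reaches the edge of the 10 mm line. The tube sits about 19 mm short of the line's middle lengthwise, and red line shows past both ends.
- **Key:** The shut fingertips pressed it until the tip stopped at z = 0.051 m with about 20 N. I had no direct reading of the key's travel. In the last picture it looks back up, with the arm clear.
- **Everything else:** The green tube measured within 1 mm of its start position. Its last yaw reading differed by 0.03 rad, which I take as noise since nothing touched it. Nothing else in the tray and key area looked moved in the last picture. The rack, the reagent bottle and the tip box were outside that crop and were not checked again.

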